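# Hold the chart clip open around the closed chart stand

### The arm

A 6-joint arm with a two-finger parallel gripper is mounted at the origin on the work surface. World frame = base frame: x ahead of the robot, y to its left, z up, the work surface at z = 0. Lengths are in m, angles in degrees, forces in N, time in s.
With the tool pointing down it reaches from about 0.3 to 0.75 m from the base axis. Payload 8.5 kg.
Tool frame: the origin (TCP) lies midway between the tips of the shut fingers; the grasp point (between the pads) lies 19 mm behind it; y points along the fingers, x is the direction in which the jaws open and shut, and the axes are right-handed (so a half turn about y gives the same grasp; the last joint's range is limited). The gripper opens to 85 mm and grips with 20 to 120 N. Pads are 22 mm wide; open, the fingers measure 114 mm over their backs; the gripper's body (76 mm by 85 mm) begins 54 mm behind the grasp point. The pads swing forward as they close: fully open they stand 13 mm farther back than shut.
Start: joints at [-86.305, 21.807, 74.336, -0, 83.858, -12.336], TCP at [0.152, -0.529, 0.231] pointing down, gripper open.
Joint ranges: [-178.18, 178.18], [-50.72, 133.34], [12.68, 142.11], [-81.47, 261.47], [9.98, 163.14], [-165.26, 165.26]. Speed limits (degrees/s): [136.94, 136.94, 180, 180, 180, 180].

### API

Orientations are given as a 3x3 rotation matrix whose columns are the frame's x, y, z axes.
In Python, from rig import env gives the robot as it stands.
- The arm moves only by the tool carry_out, never from a script. Its argument "plan" is a list of rows, each a list of 3 entries, a list of its own where there are three numbers: the shift along the tool's x, y, z in m, then the turn, a rotation vector about the tool's x, y, z in degrees, then the finger opening in m, from 0 to 0.0854. In form: [[[dx, dy, dz], [ax, ay, az], jaw], ...]. A call has 1 to 8 rows; each row shifts and turns the commanded pose from where the row before left it, along the tool's axes as they then stand; what a row does not reach is not made up. A row lasts 1/8 s, in which the tool goes at most 62.5 mm and 10.7 degrees, less where a joint would pass 70% of its speed; a pose out of reach is approached as far as the arm can. A call is refused whole if a number of a shift passes 0.0625 or a number of a turn 10.7, either way. A call with a gripper value outside its range is refused whole. The fingers move at their own pace and stop on an object; "force" is the grip in N (left out, the last holds). Time passes only in rows, so rows that do not move let the fingers close. It gives the time, the measured TCP pose, the force and the opening at its end, in the units of the state.
- env.observe(): the state, without advancing time (a new reading comes with each control period).
- env.get_image(name): name is "scene" or "top" or "wrist"; returns a dict with "image" (384x512x3 uint8, red, green, blue), "vfov" (degrees; the focal length in pixels is half the picture's height over the tangent of half this angle, whatever the lens; pixels are square), "cx", "cy" (the principal point, pixels), "rvec" (rotation vector, rad) and "tvec" (3), from world to camera coordinates, as OpenCV has them; the wrist camera has in their place "tool_from_camera" (4x4, takes a point from camera to tool coordinates, whose origin is the TCP and whose axes are the tool frame's). Camera axes: x right, y down, z forward; pixel columns grow to the right and rows downward; lengths in m; the calibration is good to about 2 mm. The wrist camera is an equidistant fisheye: a pixel r from the principal point sees the ray r / f radians off the axis. A picture is of the moment at which its call begins: read the wrist's pose just before it. There is no depth.
- env.close_job(): hands the job in, once; it reports no verdict.
Trained networks look in a picture, given as the dict that the camera call returned (one of the last four; its "shot" number tells which), for a name from the list of things; names that differ only in an ending like _2 or _b are one class to them, and where a whole thing is asked for, a point or a joint stands for the part that bears it (a point fixed in the world has none). Each returns a list of dicts, best first, with "conf" (0 to 1); they miss things now and then, are a little off and sometimes report something else, mostly with a low value. They report only what shows in the picture. A call takes as long as a camera call.
- env.outline_of(target, picture): "mask" (384x512 bool, what is visible of it) and "pixel" ([row, column] in pixels, amid what is visible of it).
The state is a dict: "time_s": time; "q": joint angles; "qvel": joint speeds; "joint_efforts": joint torques, N m; "position": TCP position; "tool_rot": TCP orientation; "ft_force": force on the tool from outside, world axes, zero at the start; "wrist_torque": the same for the moment, N m; "grip_width": finger opening in m.
Only numpy, scipy, OpenCV 4.12 (cv2) and the standard library are available. Lean on these libraries where they do the work, as an engineer would, in place of code of your own. Each camera call takes 0.05 s, during which the arm holds its last target.

### The job

At the nurses' desk, first push the chart stand's leaning cover fully shut against the card. Then squeeze the larger of the two spring clips off its rail and hold it wide open, astride the middle of the stand's top edge with one jaw in front of the closed cover and one behind the back board, lips well below the edge but the clip not resting or pressing on the stand. Finish like that, still holding the clip squeezed open, and leave the small clip and everything else on the desk where it is.

Things in the scene. Friction and masses are not known exactly. Their poses are not given: they have to be found in the camera images.
- rail: Fixed clip rail: grey foot 60 x 190 x 12 mm with an upright aluminium strip 4 mm thick (along its x), 180 mm long (along its y), with a T-shaped head 12 mm wide and 4 mm high; its flat top is 85 mm above the table. Origin: centre of the underside; z up. The two clips sit astride the strip, about 90 mm apart; either may be at the +y end. The lips catch under the head unless opened.
- clip: Larger spring clip, plain steel, about 90 g, like a clothes peg 50 mm wide (along its y, the pivot axis), jaws down and handles up, clamped on the rail's strip. Origin: middle of the pivot axis; 5 mm below it a flat 13 mm wide block rests on the rail's head while parked. x: the way the jaws open, across the strip; z up. Lips: round bars 38 mm below the origin.
- clip_bars (a point): Midpoint between the larger clip's two handle bars, 48 mm above its pivot. The bars are 6 mm thick, 50 mm long (y), centres 27 mm to either side (x): 60 mm over the outsides when parked. Squeezing them together along x spreads the jaws: about 4 N parked, 10 N fully open; the spring shuts it when let go. Fully squeezed, the bars are 6 mm higher; fingers should follow them up, or they tip the clip.
- clip_l (a joint): Angle (rad) by which each jaw of the larger clip is opened; both turn equally. 0 as parked on the 4 mm strip; stop at 0.32: bars 27 mm over the outsides, lips 27 mm apart and 34 mm below the pivot, jaws within 22 mm of the middle. At 0.2: bars 40 mm over, lips 19 mm apart. 30 mm over the bars is plenty.
- small_clip: The smaller spring clip, same shape and steel but 30 mm wide and 62 percent of the height, on the same rail. Origin on its pivot axis, 3 mm above the rail's top. Leave alone.
- stand: Fixed blue plastic chart stand. Foot 90 x 130 x 12 mm; back board 116 mm wide (along its y), 120 mm high. Origin: on the table under the middle of the closed pack; x from cover to back board (away from the robot), z up. Shut, cover (3 mm), card (2) and back board (3) make a pack 8 mm thick, x -4 to +4 mm, flush on top. Two ribs behind the board, 30 mm deep, reach up to 70 mm.
- edge_mid (a point): Middle of the top edge of the closed pack, 120 mm above the table; axes as the stand's.
- cover (a joint): Angle of the stand's cover in rad: 0 shut flat against the card (upright), growing as it leans out towards the robot (-x of the stand). Stiff hinge (0.05 N m): it stays where it is left. Hinge line along the stand's y, 16 mm above the table and 2.5 mm to -x of the stand's origin; pushing at 80 to 100 mm height takes under 1 N.
- cover_top (a point): Middle of the top edge of the cover (3 mm thick, 116 mm wide, 104 mm from hinge to top).
- tape: Loose roll of tape, 64 mm across, 18 mm high. Leave alone.
- mouse: Loose computer mouse 100 x 58 x 30 mm. Leave alone.
- stamp: Loose rubber stamp, foot 35 x 50 mm, 57 mm high. Leave alone.
- sanitiser: Loose bottle, 60 mm across, 150 mm high. Leave alone.
- mug: Loose white mug, 80 mm across, 90 mm high. Leave alone.
- notepad: Loose pad of notes 75 x 75 x 20 mm. Leave alone.

How it is judged (in metres and radians):
On the way, in this order (a step that is already met when the one before it is completed fails the run):
1. the cover is pushed shut (value of joint cover below 0.06 rad), for 0.2 s.
2. the larger clip is squeezed open and lifted off the rail in the fingers (distance of clip from where it was at the start of the episode above 0.05 m and value of joint clip_l above 0.1 rad and contact force between the fingers and clip above 1 N and contact force between clip and rail below 0.3 N), for 0.2 s.
At the end, for the whole second after the job is handed in: Cover under 0.06 rad; clip squeezed by the fingers, jaws over 0.2 rad, at rest; pivot 4 to 26 mm above the edge, within 9 mm of the pack's mid-plane and 18 mm of its middle along the edge, turned and tilted under 0.25 rad, not pressing on the stand (under 1.5 N) (value of joint cover below 0.06 rad and value of joint clip_l above 0.2 rad and contact force between the fingers and clip above 2 N and contact force between clip and stand below 1.5 N and x of clip in the frame of edge_mid between -0.009 and 0.009 m and y of clip in the frame of edge_mid between -0.018 and 0.018 m and z of clip in the frame of edge_mid between 0.004 and 0.026 m and angle between the y axis of clip and the y axis of stand, either way round below 0.25 rad and angle between clip's own z axis and vertical below 0.25 rad and linear speed of clip below 0.02 m/s); the arm keeps its last pose, push and grip.
It fails at once if the small clip is disturbed (distance of small_clip from where it was at the start of the episode above 0.03 m).
It fails at once if a bystander is disturbed (distance of any of tape, mouse, stamp, sanitiser, mug, notepad from where it was at the start of the episode above 0.03 m).
It also fails if it takes over 61 s, if anything falls off the work surface, if the arm or the gripper's body presses on something with over 40 N, if the wrist force passes 120 N, or if a joint passes its speed limit or range.

## Working session

There is one attempt and no reset: what is moved stays moved. The work goes in short steps, Python scripts to look and compute and a tool call to move; the robot and the scene stay as the last step left them, time stands still between calls to the robot, and variables do not carry over. Pictures are saved under pics/ and viewed, and the job is handed in when it is done.

Besides the shell and the picture viewer there is one more tool, called after "Call:" as a command line: name --argument value ..., lists and objects as JSON in quotes. carry_out: Moves the arm, as the interface text tells. Its arguments: {"type":"object","properties":{"plan":{"type":"array","items":{"type":"array"}},"force":{"type":"number"}},"required":["plan"]}

```bash
mkdir -p pics; ls; python3 - <<'E'
from rig import env
import cv2,pickle
s=env.observe(); print(s)
d={}
for n in ["scene","top","wrist"]:
    p=env.get_image(n); d[n]=p
    cv2.imwrite(f"pics/{n}0.png",p["image"][:,:,::-1])
    print(n,{k:v for k,v in p.items() if k!="image"})
pickle.dump((s,d),open("p0.pkl","wb"))
E
```

```text
pics
{'time_s': 0.0, 'q': array([-8.63048875e+01,  2.18415298e+01,  7.43848231e+01, -1.49264970e-03,
        8.38575378e+01, -1.23382844e+01]), 'qvel': array([-0.06459495,  0.0830841 , -0.00284316, -0.09371423, -0.01892692,
        0.0122346 ]), 'joint_efforts': array([-2.46934578e-03, -4.48472893e+01, -2.31277746e+01, -2.72595125e-04,
        4.81253082e-03, -2.95598852e-05]), 'position': array([ 0.15185758, -0.52831724,  0.23070631]), 'tool_rot': array([[ 2.76200227e-01, -1.20209807e-04,  9.61100109e-01],
       [-9.61099044e-01,  1.45945583e-03,  2.76200103e-01],
       [-1.43588512e-03, -9.99998928e-01,  2.87568502e-04]]), 'ft_force': array([-0.29495929,  0.68474171,  0.4156406 ]), 'wrist_torque': array([ 0.01323354, -0.01709526,  0.00979378]), 'grip_width': 0.08493291483858116}
scene {'vfov': 57.971112881482746, 'cx': 252.43207659879656, 'cy': 192.9084259549968, 'rvec': array([ 1.55327986,  1.87584788, -0.89811802]), 'tvec': array([ 0.07523904, -0.26388781,  1.41307836]), 'shot': 1}
top {'vfov': 55.491654271508004, 'cx': 257.1202572101836, 'cy': 200.2506105915395, 'rvec': array([ 2.14640339, -2.14672887,  0.14306297]), 'tvec': array([0.00740945, 0.56777333, 1.1026466 ]), 'shot': 2}
wrist {'vfov': 65.70646984690485, 'cx': 254.71198741462803, 'cy': 188.64740597671025, 'tool_from_camera': array([[ 9.99999669e-01,  5.15743189e-05, -8.12322547e-04,
        -4.40184392e-04],
       [ 7.88015638e-04, -3.11295600e-01,  9.50312806e-01,
        -1.41976166e-01],
       [-2.03860699e-04, -9.50313131e-01, -3.11295537e-01,
         8.09033603e-02],
       [ 0.00000000e+00,  0.00000000e+00,  0.00000000e+00,
         1.00000000e+00]]), 'shot': 3}
```

View pics/scene0.png

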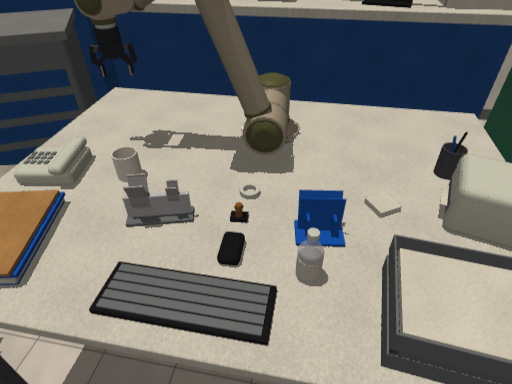

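View pics/top0.png

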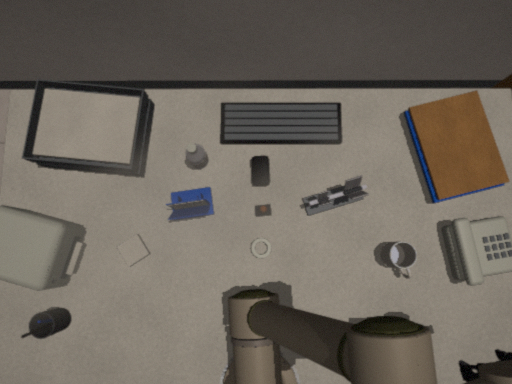

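View pics/wrist0.png

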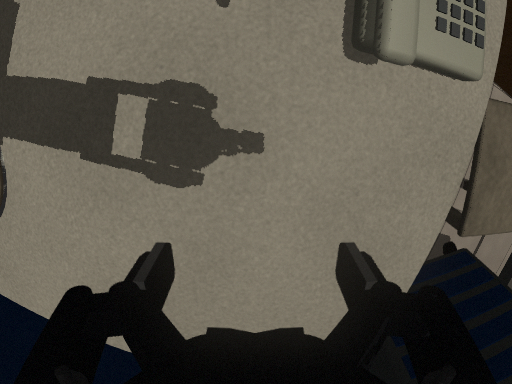

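```bash
cat > h.py <<'E'
import numpy as np,cv2,pickle
from scipy.optimize import minimize
from scipy.spatial.transform import Rotation as R
def cam(p,s=None):
    f=192/np.tan(np.radians(p["vfov"])/2)
    if "rvec" in p:
        Rm=cv2.Rodrigues(np.array(p["rvec"],float))[0]; t=np.array(p["tvec"])
        return f,Rm,t,False
    T=np.eye(4);T[:3,:3]=s["tool_rot"];T[:3,3]=s["position"]
    W=np.linalg.inv(T@p["tool_from_camera"])
    return f,W[:3,:3],W[:3,3],True
def proj(P,p,s=None):
    f,Rm,t,fe=cam(p,s); c=np.atleast_2d(P)@Rm.T+t
    if fe:
        r=np.linalg.norm(c[:,:2],axis=1); th=np.arctan2(r,c[:,2]); k=f*th/np.maximum(r,1e-9)
        return np.c_[p["cx"]+k*c[:,0],p["cy"]+k*c[:,1]]
    return np.c_[p["cx"]+f*c[:,0]/c[:,2],p["cy"]+f*c[:,1]/c[:,2]]
def ray(uv,p,s=None):
    f,Rm,t,fe=cam(p,s); d=(np.array(uv,float)-[p["cx"],p["cy"]])/f
    if fe:
        th=np.linalg.norm(d); v=np.r_[d/max(th,1e-9)*np.sin(th),np.cos(th)]
    else: v=np.r_[d,1]
    v=Rm.T@v; return -Rm.T@t,v/np.linalg.norm(v)
def atz(uv,z,p,s=None):
    o,v=ray(uv,p,s); return o+v*(z-o[2])/v[2]
def box(x0,x1,y0,y1,z0,z1):
    return np.array([[x,y,z] for x in(x0,x1) for y in(y0,y1) for z in(z0,z1)])
def place(P,x,y,yaw): return P@R.from_euler('z',yaw).as_matrix().T+[x,y,0]
RAIL=[box(-.03,.03,-.095,.095,0,.012),box(-.002,.002,-.09,.09,.012,.081),box(-.006,.006,-.09,.09,.081,.085)]
def cover(a):
    P=box(-.0015,.0015,-.058,.058,0,.104); P=P@R.from_euler('y',-a).as_matrix().T
    return P+[-.0025,0,.016]
def stand(a=None):
    b=[box(-.045,.045,-.065,.065,0,.012),box(.001,.004,-.058,.058,.012,.12)]
    return b+([cover(a)] if a is not None else [])
def sil(boxes,p,s=None,sc=4):
    m=np.zeros((384*sc,512*sc),np.uint8)
    for b in boxes:
        uv=proj(b,p,s); h=cv2.convexHull(((uv+.5)*sc).astype(np.float32).round().astype(np.int32)); cv2.fillConvexPoly(m,h,1)
    return m
E
cat > a.py <<'E'
from h import *
from rig import env
s=env.observe();d={}
for n in ["top","scene"]:
    p=env.get_image(n);d[n]=p;p["o"]={}
    for t in ["rail","clip","small_clip","stand","cover","clip_bars"]:
        o=env.outline_of(t,p)
        p["o"][t]=o
        print(n,t,[(round(q["conf"],2),np.round(q["pixel"],1),q["mask"].sum()) for q in o])
pickle.dump((s,d),open("p1.pkl","wb"))
for n in d:
    p=d[n];im=p["image"].copy()
    for t,c in [("rail",(255,0,0)),("clip",(0,255,0)),("small_clip",(255,255,0)),("stand",(255,0,255)),("cover",(0,255,255))]:
        o=p["o"][t]
        if o:
            cs,_=cv2.findContours(o[0]["mask"].astype(np.uint8),cv2.RETR_EXTERNAL,cv2.CHAIN_APPROX_NONE); cv2.drawContours(im,cs,-1,c,1)
    c=im[130:270,100:420] if n=="scene" else im[140:260,150:400]
    cv2.imwrite(f"pics/o_{n}.png",cv2.resize(c,(800,int(800*c.shape[0]/c.shape[1])))[:,:,::-1])
E
python3 a.py
```

```text
top rail [(0.88, array([206.6, 329. ]), np.int64(649)), (0.73, array([207.5, 190.7]), np.int64(1170)), (0.27, array([190.6, 356.5]), np.int64(401))]
top clip [(0.69, array([191.6, 354.9]), np.int64(408)), (0.63, array([192.3, 355.2]), np.int64(115))]
top small_clip []
top stand [(0.89, array([205.3, 190.2]), np.int64(1153))]
top cover [(0.93, array([213.9, 188.5]), np.int64(353)), (0.68, array([190.3, 354.1]), np.int64(304))]
top clip_bars [(0.93, array([188.1, 354.3]), np.int64(344)), (0.31, array([205.8, 191.6]), np.int64(1073))]
scene rail [(0.89, array([214.2, 162.7]), np.int64(1664))]
scene clip [(0.9, array([190.7, 138.6]), np.int64(689)), (0.73, array([182.1, 135.7]), np.int64(241))]
scene small_clip [(0.78, array([186.7, 171.7]), np.int64(243))]
scene stand [(0.66, array([216.5, 320.3]), np.int64(2379))]
scene cover []
scene clip_bars [(0.87, array([188.7, 135. ]), np.int64(683)), (0.39, array([212.2, 160.4]), np.int64(1655))]
```

View pics/o_top.png

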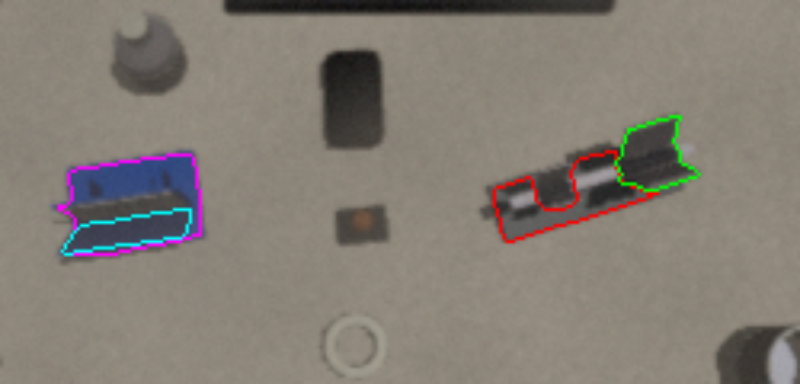

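View pics/o_scene.png

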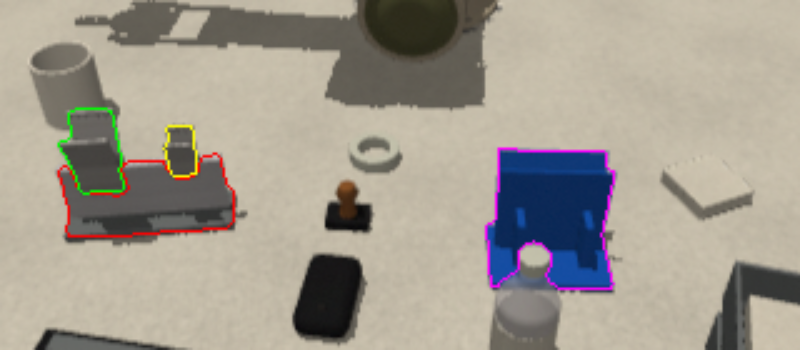

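```bash
cat > fit.py <<'E'
from h import *
s,d=pickle.load(open("p1.pkl","rb"))
def vee(y,w,k=1):
    z0=.085+.005*k
    b=[]
    for sg in(1,-1):
        b.append(np.r_[box(sg*.004*k-.002,sg*.004*k+.002,y-w/2,y+w/2,z0,z0+.001),box(sg*.027*k-.003*k,sg*.027*k+.003*k,y-w/2,y+w/2,z0+.045*k,z0+.051*k)])
        b.append(box(sg*.005-.004,sg*.005+.004,y-w/2,y+w/2,z0-.038*k,z0))
    return b
def U(p,ts):
    m=np.zeros((384,512),bool)
    for t in ts:
        if p["o"][t]: m|=p["o"][t][0]["mask"]
    return cv2.resize(m.astype(np.uint8),None,fx=4,fy=4,interpolation=cv2.INTER_NEAREST)
def iou(a,b): return (a&b).sum()/(a|b).sum()
M={n:U(d[n],["rail","clip","small_clip"]) for n in d}
T={"top":U(d["top"],["clip"]),"scene":U(d["scene"],["clip"])}
def fr(v):
    x,y,yaw,yc=v
    B=[place(b,x,y,yaw) for b in RAIL]; C=[place(b,x,y,yaw) for b in vee(yc,.05)]; D=[place(b,x,y,yaw) for b in vee(yc+.09*(1 if yc<0 else -1),.03,.62)]
    c=0
    for n in d:
        c-=iou(sil(B+C+D,d[n]),M[n])+.5*iou(sil(C,d[n]),T[n])
    return c
p=d["top"]; g=atz((333,195),.02,p); print(g)
best=None
for yaw in (-1,-1.3,-1.57,.1,.3,.5,-.1,-.3):
  for yc in(-.045,.045):
    r=minimize(fr,[g[0],g[1],yaw,yc],method="Nelder-Mead",options=dict(initial_simplex=[[g[0],g[1],yaw,yc]]+[list(np.array([g[0],g[1],yaw,yc])+e) for e in np.diag([.015,.015,.15,.01])],xatol=2e-4,fatol=1e-4))
    if best is None or r.fun<best.fun: best=r
print("rail",best.x,best.fun,"/3")
np.save("rail.npy",best.x)
S={n:U(d[n],["stand","cover"]) for n in d}; Cv=U(d["top"],["cover"])
def fs(v):
    x,y,yaw,a=v
    B=[place(b,x,y,yaw) for b in stand(a)]
    return -sum(iou(sil(B,d[n]),S[n]) for n in d)-.7*iou(sil(B[2:],d["top"]),Cv)
g=atz((190,205),.02,p)
bs=None
for a in(.2,.5,.8):
  for yaw in(-.2,0,.2):
    v=np.array([g[0],g[1],yaw,a])
    r=minimize(fs,v,method="Nelder-Mead",options=dict(initial_simplex=[v]+[v+e for e in np.diag([.015,.015,.15,.2])],xatol=2e-4,fatol=1e-4))
    if bs is None or r.fun<bs.fun: bs=r
print("stand",bs.x,bs.fun,"/2.7"); np.save("stand.npy",bs.x)
for n in d:
    im=cv2.resize(d[n]["image"],None,fx=4,fy=4)
    x,y,yaw,yc=best.x
    for b in RAIL+vee(yc,.05)+vee(yc+.09*(1 if yc<0 else -1),.03,.62):
        uv=(proj(place(b,x,y,yaw),d[n])+.5)*4; cv2.polylines(im,[cv2.convexHull(uv.astype(np.int32))],True,(255,0,0),1)
    x,y,yaw,a=bs.x
    for b in stand(a):
        uv=(proj(place(b,x,y,yaw),d[n])+.5)*4; cv2.polylines(im,[cv2.convexHull(uv.astype(np.int32))],True,(255,255,0),1)
    c=im[560:1040,400:1560]  if n=="top" else im[640:1000,440:1480]
    cv2.imwrite(f"pics/f_{n}.png",cv2.resize(c,(800,int(800*c.shape[0]/c.shape[1])))[:,:,::-1])
E
python3 fit.py
```

```text
[ 0.58726547 -0.23430535  0.02      ]
rail [ 0.57845817 -0.23622986 -2.83367937  0.04465561] -2.643957500411067 /3
stand [0.55310201 0.21476258 0.15313314 0.39283984] -2.307741774624158 /2.7
```

View pics/f_top.png

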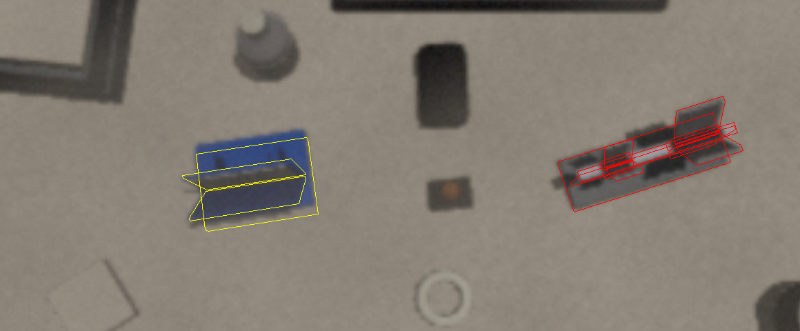

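View pics/f_scene.png

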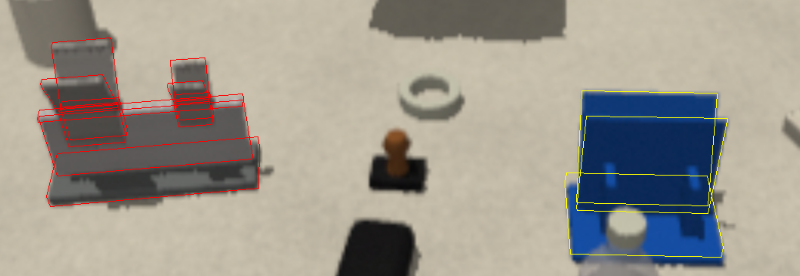

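```bash
cat > pl.py <<'E'
from h import *
from rig import env
def down(yaw):
    c,s=np.cos(yaw),np.sin(yaw); return np.array([[c,0,-s],[s,0,c],[0,-1,0]],float)
def plan(target,yaw_deg,jaw,n=None,dmax=.055,amax=10,start=None):
    s=env.observe(); p0,R0=(s["position"],s["tool_rot"]) if start is None else start
    Rt=down(np.radians(yaw_deg)); rv=R.from_matrix(R0.T@Rt).as_rotvec(degrees=True)
    dp=np.array(target)-p0
    k=n or int(max(np.ceil(np.linalg.norm(dp)/dmax),np.ceil(np.abs(rv).max()/amax),1))
    ra=np.round(rv/k,2); dR=R.from_rotvec(ra,degrees=True).as_matrix()
    p,Rc=p0.copy(),R0.copy(); rows=[]
    for i in range(k):
        goal=p0+dp*(i+1)/k; sh=np.round(Rc.T@(goal-p),4)
        p=p+Rc@sh; Rc=Rc@dR
        rows.append([sh.tolist(),ra.tolist(),jaw])
    import json
    for j in range(0,len(rows),8): print(json.dumps(rows[j:j+8]))
    return p,Rc
E
python3 -c "
from pl import *
plan([.5,-.2,.27],17.6,.085)"
```

```text
[[[-0.022, -0.0039, 0.0425], [0.0, -9.16, 0.0], 0.085], [[-0.0149, -0.0038, 0.0455], [0.0, -9.16, 0.0], 0.085], [[-0.0075, -0.0039, 0.0473], [0.0, -9.16, 0.0], 0.085], [[0.0002, -0.0039, 0.0479], [0.0, -9.16, 0.0], 0.085], [[0.0077, -0.0038, 0.0472], [0.0, -9.16, 0.0], 0.085], [[0.0152, -0.0039, 0.0454], [0.0, -9.16, 0.0], 0.085], [[0.0222, -0.0039, 0.0424], [0.0, -9.16, 0.0], 0.085], [[0.0287, -0.0038, 0.0383], [0.0, -9.16, 0.0], 0.085]]
[[[0.0344, -0.0039, 0.0333], [0.0, -9.16, 0.0], 0.085], [[0.0393, -0.0039, 0.0274], [0.0, -9.16, 0.0], 0.085]]
```

Call:
carry_out --plan '[[[-0.022,-0.004,0.0425],[0,-9.2,0],0.085],[[-0.015,-0.004,0.0455],[0,-9.2,0],0.085],[[-0.0075,-0.004,0.047],[0,-9.2,0],0.085],[[0,-0.004,0.048],[0,-9.2,0],0.085],[[0.0075,-0.004,0.047],[0,-9.2,0],0.085],[[0.015,-0.004,0.0455],[0,-9.2,0],0.085],[[0.022,-0.004,0.0425],[0,-9.2,0],0.085],[[0.0285,-0.004,0.0385],[0,-9.2,0],0.085]]'

```text
time_s: 1.85
position: [0.4297, -0.2632, 0.2636]
tool_rot: [[1.0, 0.0, 0.001], [-0.001, -0.0, 1.0], [0.0, -1.0, -0.0]]
ft_force: [0.1, -0.6, 0.3]
grip_width: 0.0849
```

Call:
carry_out --plan '[[[0.0345,-0.004,0.0335],[0,-9.0,0],0.085],[[0.0395,-0.004,0.0275],[0,-9.0,0],0.085],[[0,0,0],[0,0,0],0.085]]'

```text
time_s: 2.22
position: [0.4998, -0.196, 0.2714]
tool_rot: [[0.951, 0.001, -0.308], [0.308, 0.0, 0.951], [0.001, -1.0, -0.0]]
ft_force: [-0.3, -0.3, -0.6]
grip_width: 0.0848
```

```bash
cat > w.py <<'E'
import sys
from h import *
from rig import env
nm=sys.argv[1]; ts=sys.argv[2:]
s=env.observe(); print(np.round(s["position"],4),np.round(s["tool_rot"],3).tolist(),s["grip_width"],np.round(s["ft_force"],1),s["time_s"])
p=env.get_image("wrist"); p["o"]={}
im=p["image"].copy()
for t in ts:
    o=env.outline_of(t,p); p["o"][t]=o
    print(t,[(round(q["conf"],2),np.round(q["pixel"],1),q["mask"].sum()) for q in o])
    if o:
        cs,_=cv2.findContours(o[0]["mask"].astype(np.uint8),cv2.RETR_EXTERNAL,cv2.CHAIN_APPROX_NONE); cv2.drawContours(im,cs,-1,(255,0,0),1)
pickle.dump((s,p),open(nm+".pkl","wb"))
cv2.imwrite(f"pics/{nm}.png",cv2.resize(im,(768,576))[:,:,::-1])
E
python3 w.py w1 rail clip small_clip clip_bars
```

```text
[ 0.4998 -0.196   0.2714] [[0.951, 0.001, -0.308], [0.308, 0.0, 0.951], [0.001, -1.0, -0.0]] 0.08476007651689565 [-0.3 -0.3 -0.6] 2.225
rail [(0.6, array([182.6, 293.2]), np.int64(3698))]
clip [(0.74, array([259.6, 291.8]), np.int64(679)), (0.68, array([256.3, 311.6]), np.int64(2185))]
small_clip [(0.55, array([179.9, 311.4]), np.int64(927))]
clip_bars [(0.63, array([256.3, 311. ]), np.int64(2178))]
```

View pics/w1.png

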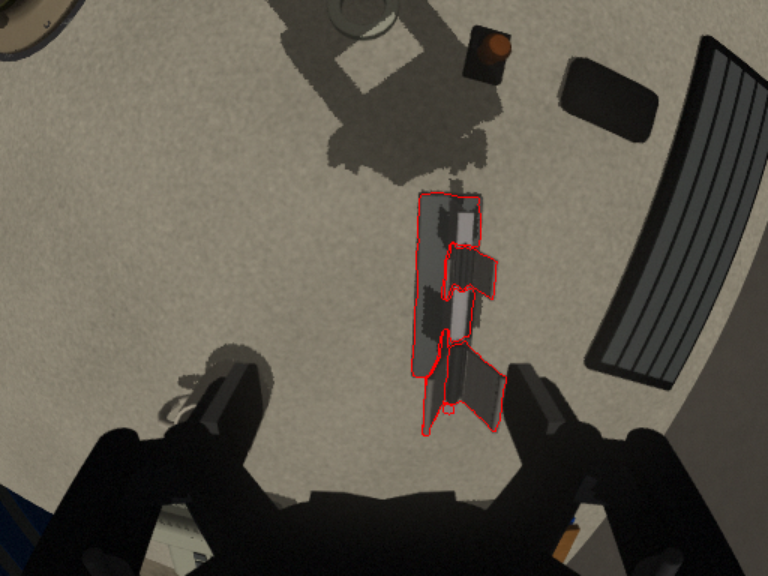

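```bash
cat > fit2.py <<'E'
from h import *
import io,contextlib
src=open("fit.py").read().split("p=d[\"top\"]; g=")[0]; exec(src)
sw,pw=pickle.load(open("w1.pkl","rb"))
mk=lambda m:cv2.resize(m.astype(np.uint8),None,fx=4,fy=4,interpolation=cv2.INTER_NEAREST)
cm=pw["o"]["clip"][1]["mask"]; rm=pw["o"]["rail"][0]["mask"]|cm|pw["o"]["small_clip"][0]["mask"]
cm,rm=mk(cm),mk(rm)
def f2(v,w=(1,2)):
    x,y,yaw,yc=v
    B=[place(b,x,y,yaw) for b in RAIL]; C=[place(b,x,y,yaw) for b in vee(yc,.05)]; D=[place(b,x,y,yaw) for b in vee(yc+.09*(1 if yc<0 else -1),.03,.62)]
    return w[0]*fr(v)-w[1]*(iou(sil(B+C+D,pw,sw),rm)+iou(sil(C,pw,sw),cm))
v=np.load("rail.npy")
for w in((1,0),(0,1),(1,2)):
    r=minimize(f2,v,args=(w,),method="Nelder-Mead",options=dict(initial_simplex=[v]+[v+e for e in np.diag([.01,.01,.08,.01])],xatol=1e-4,fatol=1e-4))
    x,y,yaw,yc=r.x; print(w,r.x,r.fun,"clip",place(np.array([[0,yc,.09]]),x,y,yaw))
np.save("rail2.npy",r.x)
im=cv2.resize(pw["image"],None,fx=4,fy=4)
for b in RAIL+vee(yc,.05)+vee(yc-.09,.03,.62):
    uv=(proj(place(b,x,y,yaw),pw,sw)+.5)*4; cv2.polylines(im,[cv2.convexHull(uv.astype(np.int32))],True,(255,0,0),1)
cv2.imwrite("pics/w1f.png",im[480:1200,900:1500,::-1])
E
python3 fit2.py
```

```text
(1, 0) [ 0.57845817 -0.23622986 -2.83367937  0.04465561] -2.643957500411067 clip [[ 0.59199198 -0.27878522  0.09      ]]
(0, 1) [ 0.5776082  -0.2341744  -2.84623586  0.04420799] -1.768292428882388 clip [[ 0.59047632 -0.27646811  0.09      ]]
(1, 2) [ 0.57813216 -0.23569368 -2.84580016  0.04370507] -6.13382446909177 clip [[ 0.5908721  -0.27750071  0.09      ]]
```

View pics/w1f.png

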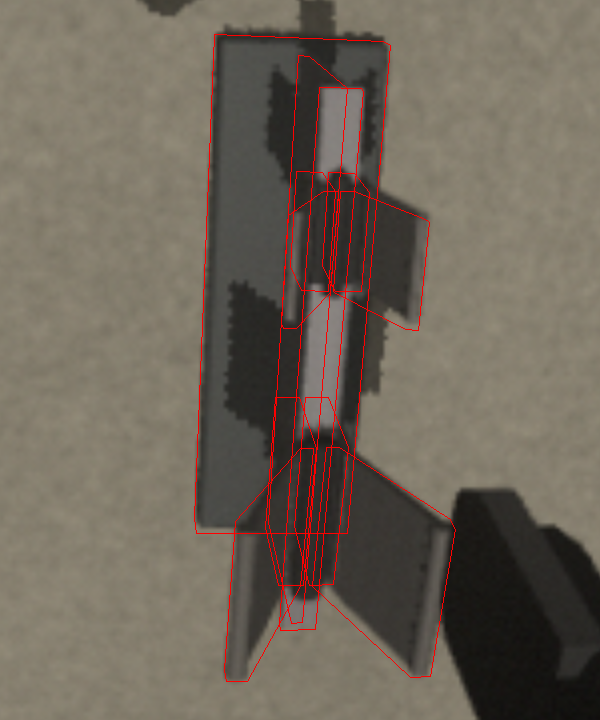

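```bash
python3 -c "
from pl import *
plan([.46,.24,.27],8.8,0.0)"
```

```text
[[[0.0107, 0.0001, 0.0478], [-0.0, 0.97, -0.0], 0.0], [[0.0098, 0.0002, 0.0479], [-0.0, 0.97, -0.0], 0.0], [[0.0091, 0.0001, 0.0481], [-0.0, 0.97, -0.0], 0.0], [[0.0082, 0.0002, 0.0482], [-0.0, 0.97, -0.0], 0.0], [[0.0075, 0.0001, 0.0484], [-0.0, 0.97, -0.0], 0.0], [[0.0066, 0.0002, 0.0485], [-0.0, 0.97, -0.0], 0.0], [[0.0057, 0.0001, 0.0486], [-0.0, 0.97, -0.0], 0.0], [[0.005, 0.0002, 0.0487], [-0.0, 0.97, -0.0], 0.0]]
[[[0.0041, 0.0001, 0.0487], [-0.0, 0.97, -0.0], 0.0]]
```

Call:
carry_out --plan '[[[0.0105,0,0.048],[0,1,0],0.04],[[0.01,0,0.048],[0,1,0],0],[[0.009,0,0.048],[0,1,0],0],[[0.008,0,0.048],[0,1,0],0],[[0.0075,0,0.0485],[0,1,0],0],[[0.0065,0,0.0485],[0,1,0],0],[[0.0055,0,0.0485],[0,1,0],0],[[0.005,0,0.0485],[0,1,0],0]]'

```text
time_s: 3.48
position: [0.4639, 0.1923, 0.2715]
tool_rot: [[0.986, 0.0, -0.165], [0.165, -0.0, 0.986], [0.0, -1.0, -0.0]]
ft_force: [0.7, 0.0, 0.6]
grip_width: -0.0003
```

Call:
carry_out --plan '[[[0.004,0,0.0485],[0,0.7,0],0],[[0,0,0],[0,0,0],0]]'

```text
time_s: 3.72
position: [0.4595, 0.2417, 0.2712]
tool_rot: [[0.988, -0.0, -0.157], [0.157, 0.0, 0.988], [-0.0, -1.0, 0.0]]
ft_force: [0.3, -1.2, -0.4]
grip_width: 0.0002
```

```bash
python3 w.py w2 stand cover
```

```text
[0.4595 0.2417 0.2712] [[0.988, -0.0, -0.157], [0.157, 0.0, 0.988], [-0.0, -1.0, 0.0]] 0.0002008830685293226 [ 0.3 -1.2 -0.4] 3.725
stand [(0.9, array([182.5, 320.8]), np.int64(5963))]
cover [(0.8, array([189.2, 306.7]), np.int64(1748))]
```

View pics/w2.png

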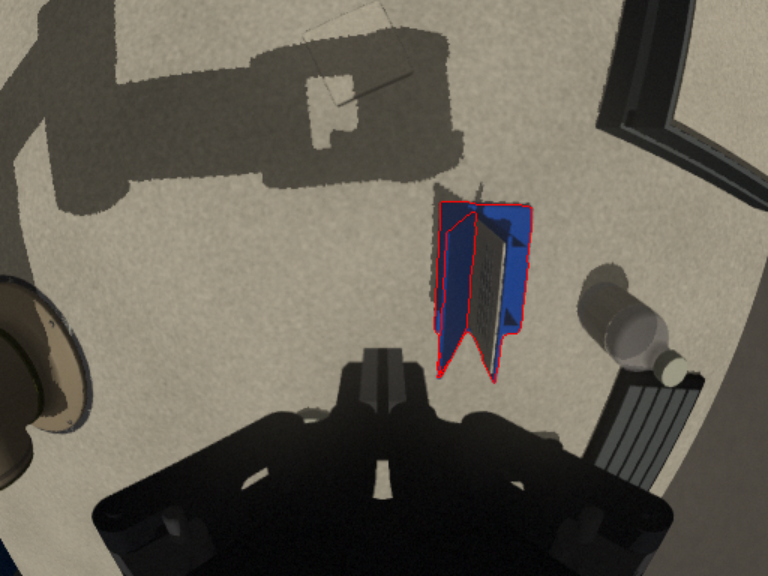

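```bash
cat > fit3.py <<'E'
from h import *
src=open("fit.py").read().split("p=d[\"top\"]; g=")[0]; exec(src)
sw,pw=pickle.load(open("w2.pkl","rb"))
mk=lambda m:cv2.resize(m.astype(np.uint8),None,fx=4,fy=4,interpolation=cv2.INTER_NEAREST)
S={n:U(d[n],["stand","cover"]) for n in d}; Cv=U(d["top"],["cover"])
sm=mk(pw["o"]["stand"][0]["mask"]); cw=mk(pw["o"]["cover"][0]["mask"])
def parts(v):
    x,y,yaw,a,fo=v
    b=stand(a); b[0]=b[0]+[fo,0,0]
    b+= [box(.004,.034,q-.002,q+.002,.012,.07) for q in (-.035,.035)]
    return [place(q,x,y,yaw) for q in b]
def f(v,w):
    B=parts(v); c=0
    if w[0]: c-=w[0]*sum(iou(sil(B,d[n]),S[n]) for n in d)
    if w[1]: c-=w[1]*(iou(sil(B,pw,sw),sm)+.5*iou(sil([B[2]],pw,sw),cw))
    return c
v=np.r_[np.load("stand.npy"),.01]
for w in((1,0),(0,1),(1,2)):
    bb=None
    for a in(.3,.45):
        v[3]=a
        r=minimize(f,v,args=(w,),method="Nelder-Mead",options=dict(initial_simplex=[v]+[v+e for e in np.diag([.01,.01,.08,.15,.01])],xatol=1e-4,fatol=1e-4,maxiter=600))
        if bb is None or r.fun<bb.fun: bb=r
    print(w,bb.x,bb.fun)
np.save("stand2.npy",bb.x)
im=cv2.resize(pw["image"],None,fx=4,fy=4)
for b in parts(bb.x):
    uv=(proj(b,pw,sw)+.5)*4; cv2.polylines(im,[cv2.convexHull(uv.astype(np.int32))],True,(255,255,0),1)
cv2.imwrite("pics/w2f.png",im[480:1080,1000:1500,::-1])
im=cv2.resize(d["scene"]["image"],None,fx=4,fy=4)
for b in parts(bb.x):
    uv=(proj(b,d["scene"])+.5)*4; cv2.polylines(im,[cv2.convexHull(uv.astype(np.int32))],True,(255,255,0),1)
cv2.imwrite("pics/s2f.png",im[700:1020,1100:1500,::-1])
E
python3 fit3.py
```

```text
(1, 0) [0.55061673 0.21468331 0.15251029 0.36732654 0.01173271] -1.8238688375782326
(0, 1) [0.55099799 0.2172994  0.13723282 0.38308265 0.01179189] -1.4419477027581573
(1, 2) [0.55090181 0.21681739 0.14044757 0.38169639 0.01174259] -4.675590627769261
```

View pics/w2f.png

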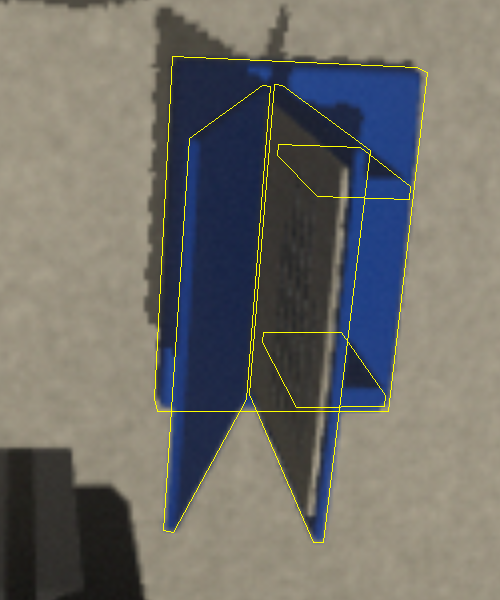

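View pics/s2f.png

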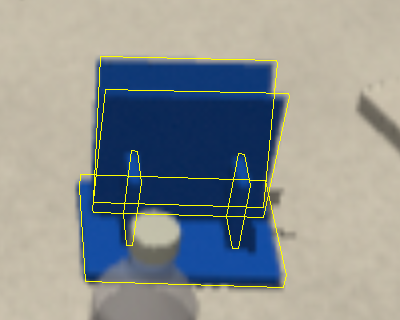

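```bash
python3 -c "
from pl import *
st=plan([.462,.204,.092],8.0,0.0)
print('push dir +tool x')"
```

```text
[[[-0.0009, 0.0448, -0.0087], [0.0, 0.21, -0.0], 0.0], [[-0.0009, 0.0449, -0.0087], [0.0, 0.21, -0.0], 0.0], [[-0.0008, 0.0448, -0.0088], [0.0, 0.21, -0.0], 0.0], [[-0.0008, 0.0448, -0.0087], [0.0, 0.21, -0.0], 0.0]]
push dir +tool x
```

Call:
carry_out --plan '[[[-0.001,0.045,-0.009],[0,0.2,0],0],[[-0.001,0.045,-0.009],[0,0.2,0],0],[[-0.001,0.045,-0.009],[0,0.2,0],0],[[-0.001,0.045,-0.009],[0,0.2,0],0],[[0.015,0,0],[0,0,0],0],[[0.015,0,0],[0,0,0],0],[[0.01,0,0],[0,0,0],0],[[0.01,0,0],[0,0,0],0]]'

```text
time_s: 4.88
position: [0.5114, 0.2103, 0.0915]
tool_rot: [[0.99, -0.0, -0.14], [0.14, -0.0, 0.99], [-0.0, -1.0, -0.0]]
ft_force: [-0.7, -0.3, 0.6]
grip_width: -0.0001
```

Call:
carry_out --plan '[[[0.008,0,0],[0,0,0],0],[[0.005,0,0],[0,0,0],0],[[0,0,0],[0,0,0],0]]'

```text
time_s: 5.25
position: [0.524, 0.213, 0.0913]
tool_rot: [[0.99, 0.0, -0.141], [0.141, 0.0, 0.99], [0.0, -1.0, 0.0]]
ft_force: [0.7, 0.4, -0.3]
grip_width: -0.0002
```

```bash
python3 w.py w3 cover; python3 -c "
from pl import *
s=env.observe(); v=np.load('stand2.npy'); print((s['position']-[v[0],v[1],0])@place(np.eye(3),0,0,v[2]).T)
p=env.get_image('scene'); cv2.imwrite('pics/s3.png',cv2.resize(p['image'][120:300,230:420],(760,720))[:600,:,::-1])"
```

```text
[0.524  0.213  0.0913] [[0.99, 0.0, -0.141], [0.141, 0.0, 0.99], [0.0, -1.0, 0.0]] -0.0002485861390039762 [ 0.7  0.4 -0.3] 5.25
cover []
[-2.75863573e-02  2.84869060e-05  9.12756107e-02]
```

View pics/w3.png

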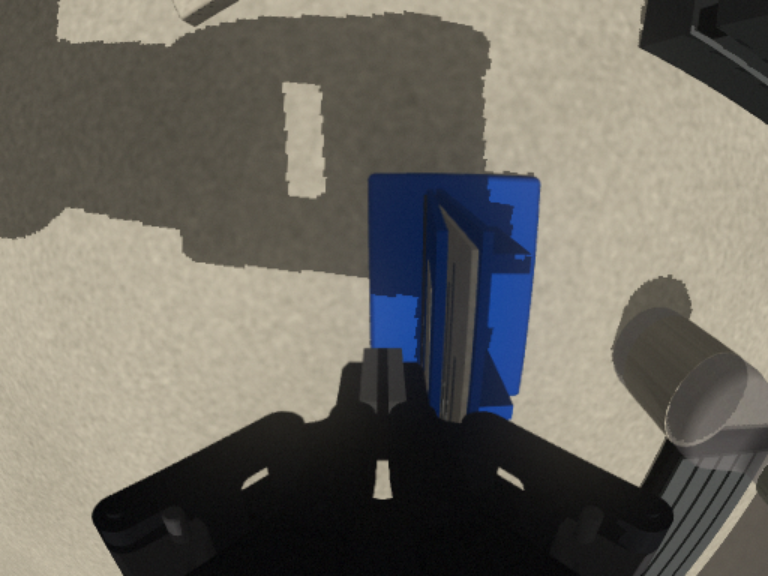

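View pics/s3.png

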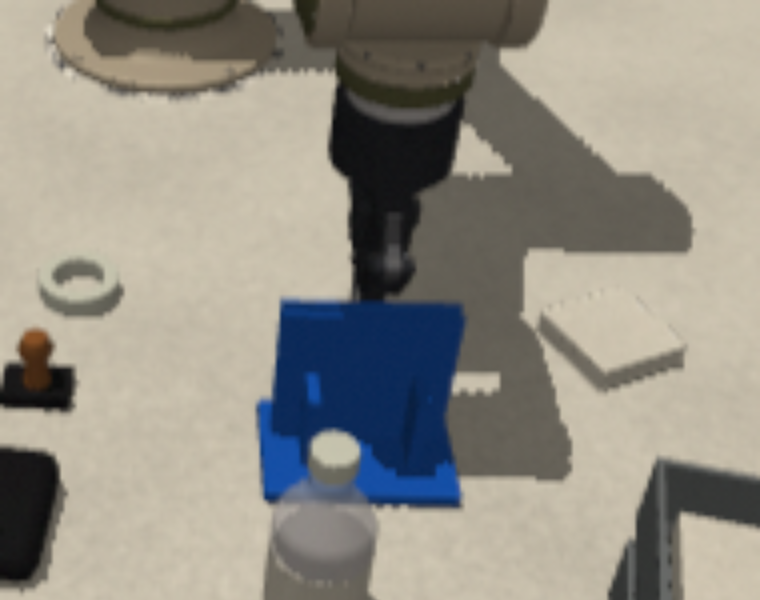

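Cover is nearly shut (cover at columns ~425–445, board ~480 in wrist view). I continue gently until the force rises.

Call:
carry_out --plan '[[[0.004,0,0],[0,0,0],0],[[0.003,0,0],[0,0,0],0],[[0,0,0],[0,0,0],0]]'

```text
time_s: 5.78
position: [0.531, 0.214, 0.0913]
tool_rot: [[0.99, 0.0, -0.141], [0.141, 0.0, 0.99], [0.0, -1.0, -0.0]]
ft_force: [-1.7, -0.5, -0.4]
grip_width: 0.0001
```

Call:
carry_out --plan '[[[0.003,0,0],[0,0,0],0],[[0,0,0],[0,0,0],0]]'

```text
time_s: 6.02
position: [0.5322, 0.2142, 0.0912]
tool_rot: [[0.99, -0.004, -0.142], [0.142, -0.001, 0.99], [-0.004, -1.0, -0.0]]
ft_force: [-6.9, -1.7, 4.7]
grip_width: -0.0002
```

Call:
carry_out --plan '[[[0.001,0,0],[0,0,0],0],[[0,0,0],[0,0,0],0],[[0,0,0],[0,0,0],0]]'

```text
time_s: 6.4
position: [0.5323, 0.2142, 0.0912]
tool_rot: [[0.99, -0.006, -0.142], [0.142, -0.001, 0.99], [-0.006, -1.0, -0.0]]
ft_force: [-12.1, -3.3, 6.7]
grip_width: 0.0004
```

Call:
carry_out --plan '[[[-0.01,0,0],[0,0,0],0],[[-0.04,0,0],[0,0,0],0],[[-0.03,-0.055,0],[0,0,0],0],[[0,-0.055,0],[0,0,0],0.04],[[0,-0.055,0.02],[0,0,0],0.085],[[0,0,0],[0,0,0],0.085]]'

```text
time_s: 7.15
position: [0.4537, 0.2241, 0.2602]
tool_rot: [[0.99, 0.009, -0.143], [0.143, 0.002, 0.99], [0.009, -1.0, 0.001]]
ft_force: [-0.0, 0.3, -0.4]
grip_width: 0.0545
```

```bash
python3 w.py w4 stand cover
```

```text
[0.4537 0.2241 0.2602] [[0.99, 0.009, -0.143], [0.143, 0.002, 0.99], [0.009, -1.0, 0.001]] 0.05449570713203674 [-0.   0.3 -0.4] 7.15
stand [(0.64, array([171. , 325.9]), np.int64(6156))]
cover [(0.92, array([180.1, 332.1]), np.int64(2526))]
```

View pics/w4.png

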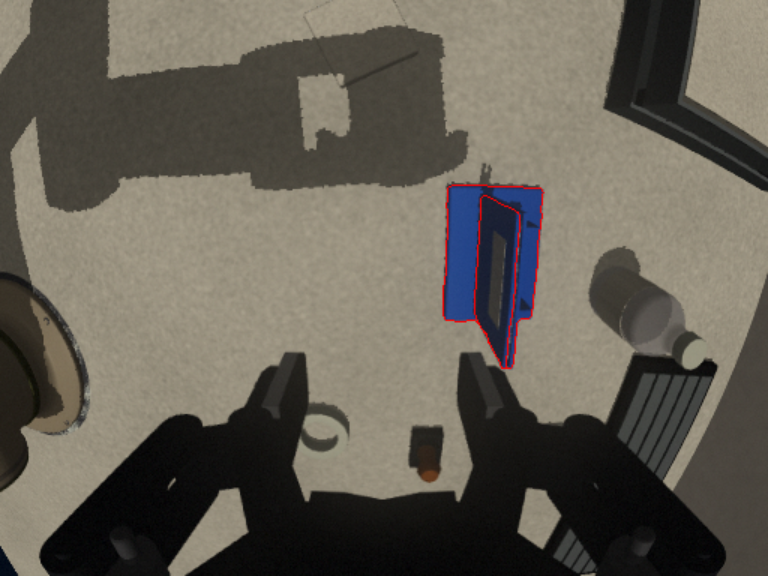

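```bash
cat > fit4.py <<'E'
from h import *
src=open("fit3.py").read().split("v=np.r_")[0]; exec(src)
s4,p4=pickle.load(open("w4.pkl","rb")); sm4=mk(p4["o"]["stand"][0]["mask"]|p4["o"]["cover"][0]["mask"]); c4=mk(p4["o"]["cover"][0]["mask"])
def g(u,w):
    x,y,yaw,fo,a=u
    B=parts([x,y,yaw,a,fo]); pk=[B[1],B[2]]
    c=-(iou(sil(B,p4,s4),sm4)+iou(sil(pk,p4,s4),c4))
    if w: c+=f([x,y,yaw,.382,fo],(1,1))
    return c
v=np.load("stand2.npy"); u=np.r_[v[:3],v[4],.02]
for w in(0,1):
    r=minimize(g,u,args=(w,),method="Nelder-Mead",options=dict(initial_simplex=[u]+[u+e for e in np.diag([.01,.01,.08,.01,.05])],xatol=1e-4,fatol=1e-4)); print(r.x,r.fun)
B=parts([*r.x[:3],0,r.x[3]])
im=cv2.resize(p4["image"],None,fx=4,fy=4)
for b in B:
    uv=(proj(b,p4,s4)+.5)*4; cv2.polylines(im,[cv2.convexHull(uv.astype(np.int32))],True,(255,255,0),1)
cv2.imwrite("pics/w4f.png",im[460:1020,1100:1500,::-1])
E
python3 fit4.py
python3 -c "
from pl import *
# open fingers: approach above clip
plan([.591,-.277,.25],16.9,.085)"
```

```text
[ 0.54732713  0.21660859  0.17466925  0.01517358 -0.01803393] -1.8519306267765792
[ 0.54986384  0.21609743  0.15105618  0.01285646 -0.00995721] -5.019694603918062
[[[0.0067, 0.0005, -0.0514], [0.0, -0.88, -0.01], 0.085], [[0.0058, 0.0005, -0.0516], [0.0, -0.88, -0.01], 0.085], [[0.0051, 0.0005, -0.0516], [0.0, -0.88, -0.01], 0.085], [[0.0043, 0.0005, -0.0517], [0.0, -0.88, -0.01], 0.085], [[0.0035, 0.0005, -0.0517], [0.0, -0.88, -0.01], 0.085], [[0.0027, 0.0006, -0.0518], [0.0, -0.88, -0.01], 0.085], [[0.0019, 0.0005, -0.0519], [0.0, -0.88, -0.01], 0.085], [[0.0011, 0.0005, -0.0518], [0.0, -0.88, -0.01], 0.085]]
[[[0.0003, 0.0005, -0.0519], [0.0, -0.88, -0.01], 0.085], [[-0.0004, 0.0005, -0.0518], [0.0, -0.88, -0.01], 0.085]]
```

View pics/w4f.png

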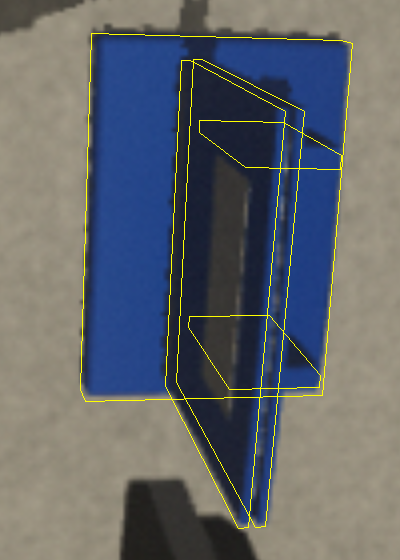

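Call:
carry_out --plan '[[[0.007,0,-0.0515],[0,-0.9,0],0.0854],[[0.006,0,-0.0515],[0,-0.9,0],0.0854],[[0.005,0,-0.0515],[0,-0.9,0],0.0854],[[0.0045,0,-0.0515],[0,-0.9,0],0.0854],[[0.0035,0,-0.0515],[0,-0.9,0],0.0854],[[0.0025,0,-0.052],[0,-0.9,0],0.0854],[[0.002,0,-0.052],[0,-0.9,0],0.0854],[[0.001,0,-0.052],[0,-0.9,0],0.0854]]'

```text
time_s: 8.3
position: [0.5643, -0.1786, 0.2543]
tool_rot: [[0.964, -0.003, -0.264], [0.264, 0.002, 0.964], [-0.002, -1.0, 0.002]]
ft_force: [0.7, 0.5, 0.3]
grip_width: 0.0854
```

Call:
carry_out --plan '[[[0,0,-0.052],[0,-0.9,0],0.0854],[[0,0,-0.052],[0,-0.9,0],0.0854],[[0,0,0],[0,0,0],0.0854]]'

```text
time_s: 8.68
position: [0.5924, -0.2802, 0.2526]
tool_rot: [[0.957, -0.004, -0.291], [0.291, 0.002, 0.957], [-0.003, -1.0, 0.003]]
ft_force: [0.5, -0.1, -1.0]
grip_width: 0.0859
```

```bash
python3 w.py w5 clip clip_bars; python3 -c "
from h import *
s,p=pickle.load(open('w5.pkl','rb'))
exec(open('fit.py').read().split('p=d[\"top\"]; g=')[0].replace('s,d=','s_,d='))
x,y,yaw,yc=np.load('rail2.npy')
im=cv2.resize(p['image'],None,fx=4,fy=4)
for b in RAIL+vee(yc,.05)+vee(yc-.09,.03,.62):
    uv=(proj(place(b,x,y,yaw),p,s)+.5)*4; cv2.polylines(im,[cv2.convexHull(uv.astype(np.int32))],True,(255,0,0),2)
cv2.imwrite('pics/w5f.png',cv2.resize(im[600:1500,500:1600,::-1],(733,600)))
"
```

```text
[ 0.5924 -0.2802  0.2526] [[0.957, -0.004, -0.291], [0.291, 0.002, 0.957], [-0.003, -1.0, 0.003]] 0.08586740406167745 [ 0.5 -0.1 -1. ] 8.675
clip [(0.8, array([171.8, 253.9]), np.int64(3395)), (0.71, array([175.2, 230.8]), np.int64(1393))]
clip_bars [(0.86, array([174.5, 252.4]), np.int64(3310))]
```

View pics/w5f.png

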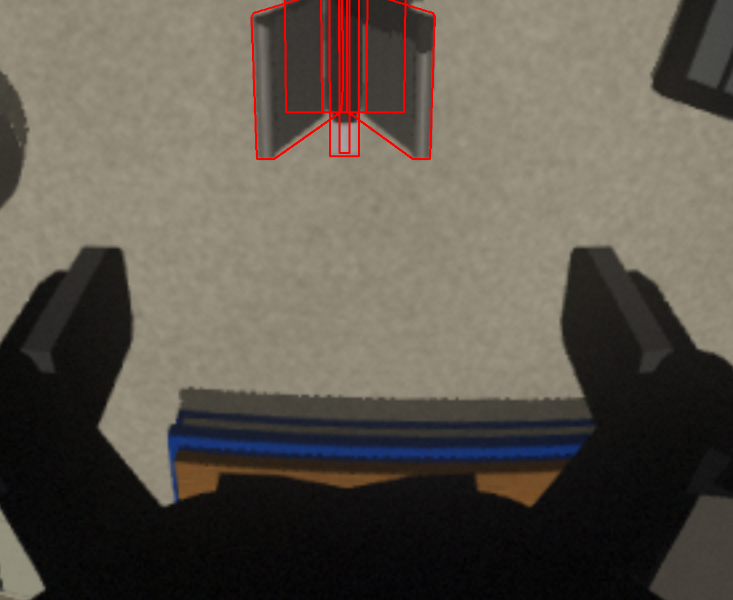

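Call:
carry_out --plan '[[[0,0.04,0.0035],[0,0,0],0.0854],[[0,0.04,0],[0,0,0],0.0854],[[0,0.03,0],[0,0,0],0.0854],[[0,0.018,0],[0,0,0],0.0854],[[0,0.01,0],[0,0,0],0.0854],[[0,0,0],[0,0,0],0.0854]]'

```text
time_s: 9.57
position: [0.5917, -0.2727, 0.1181]
tool_rot: [[0.955, -0.001, -0.295], [0.295, 0.0, 0.955], [-0.0, -1.0, 0.001]]
ft_force: [0.0, -0.0, -0.6]
grip_width: 0.0857
```

```bash
python3 w.py w6 ; python3 -c "
from rig import env
import cv2
p=env.get_image('scene'); cv2.imwrite('pics/s6.png',cv2.resize(p['image'][110:230,80:240],(800,600))[:,:,::-1])"
```

```text
[ 0.5917 -0.2727  0.1181] [[0.955, -0.001, -0.295], [0.295, 0.0, 0.955], [-0.0, -1.0, 0.001]] 0.08574848816272217 [ 0.  -0.  -0.6] 9.575
```

View pics/w6.png

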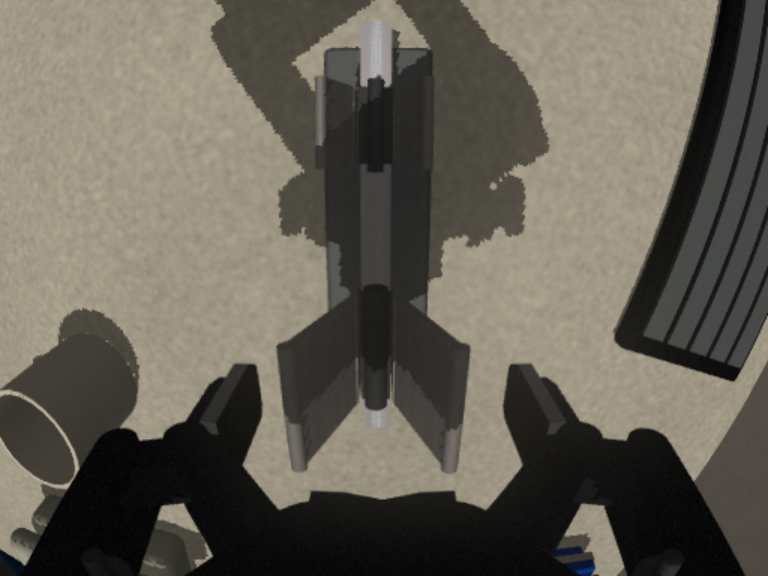

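View pics/s6.png

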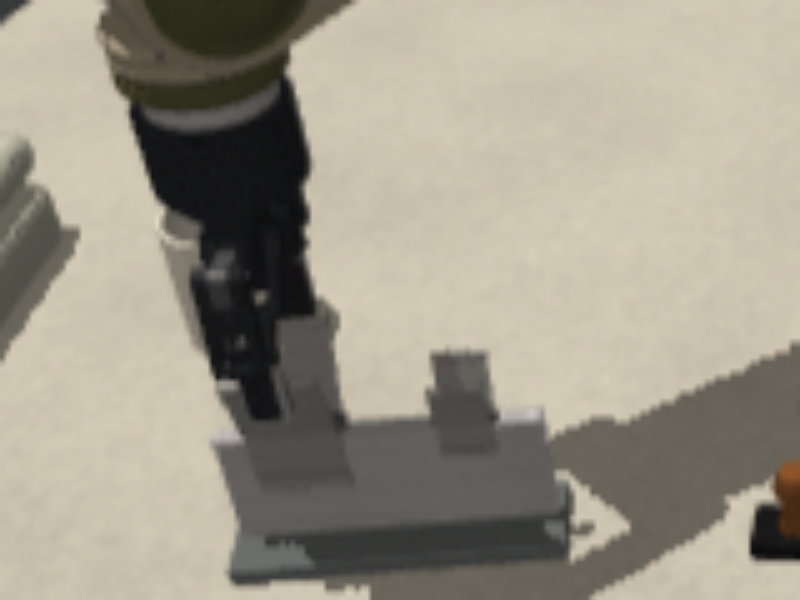

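Call:
carry_out --plan '[[[-0.002,0.004,-0.004],[0,0,0],0.075],[[0,0,0],[0,0,0],0.066],[[0,0,0],[0,0,0],0.062],[[0,0,0],[0,0,0],0.062]]' --force 30

```text
time_s: 10.18
position: [0.5911, -0.2778, 0.1143]
tool_rot: [[0.956, 0.0, -0.295], [0.295, -0.0, 0.956], [0.0, -1.0, -0.0]]
ft_force: [0.4, -0.3, 0.8]
grip_width: 0.0623
```

```bash
python3 w.py w7
```

```text
[ 0.5911 -0.2778  0.1143] [[0.956, 0.0, -0.295], [0.295, -0.0, 0.956], [0.0, -1.0, -0.0]] 0.0622501707576923 [ 0.4 -0.3  0.8] 10.175
```

View pics/w7.png

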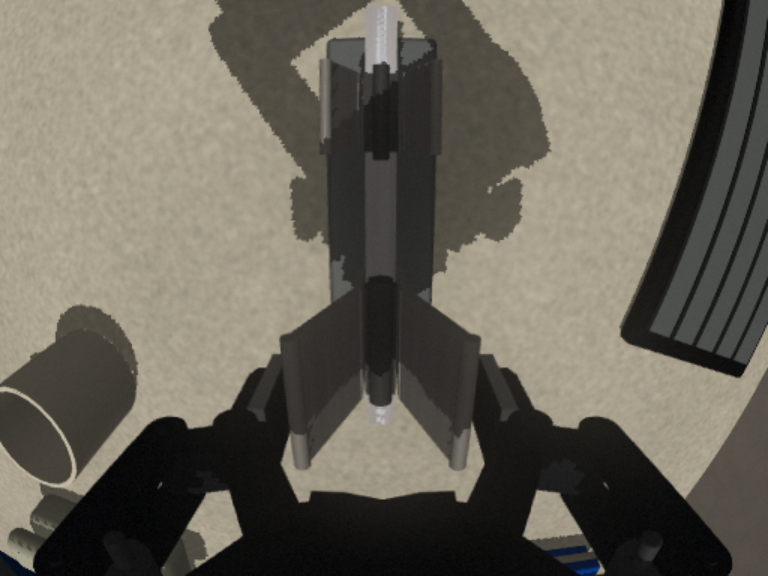

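Call:
carry_out --plan '[[[0,-0.001,0],[0,0,0],0.058],[[0,-0.002,0],[0,0,0],0.054],[[0,-0.0018,0],[0,0,0],0.05],[[0,-0.0015,0],[0,0,0],0.046],[[0,-0.0014,0],[0,0,0],0.042],[[0,-0.0012,0],[0,0,0],0.038],[[0,-0.001,0],[0,0,0],0.034],[[0,-0.0007,0],[0,0,0],0.031]]'

```text
time_s: 11.22
position: [0.5911, -0.2777, 0.1247]
tool_rot: [[0.956, -0.0, -0.295], [0.295, 0.0, 0.956], [-0.0, -1.0, 0.0]]
ft_force: [-0.9, 0.5, -1.4]
grip_width: 0.031
```

```bash
python3 w.py w8;python3 -c "
from rig import env
import cv2
p=env.get_image('scene'); cv2.imwrite('pics/s8.png',cv2.resize(p['image'][110:230,80:240],(800,600))[:,:,::-1])"
```

```text
[ 0.5911 -0.2777  0.1247] [[0.956, -0.0, -0.295], [0.295, 0.0, 0.956], [-0.0, -1.0, 0.0]] 0.031002846787075267 [-0.9  0.5 -1.4] 11.225
```

View pics/w8.png

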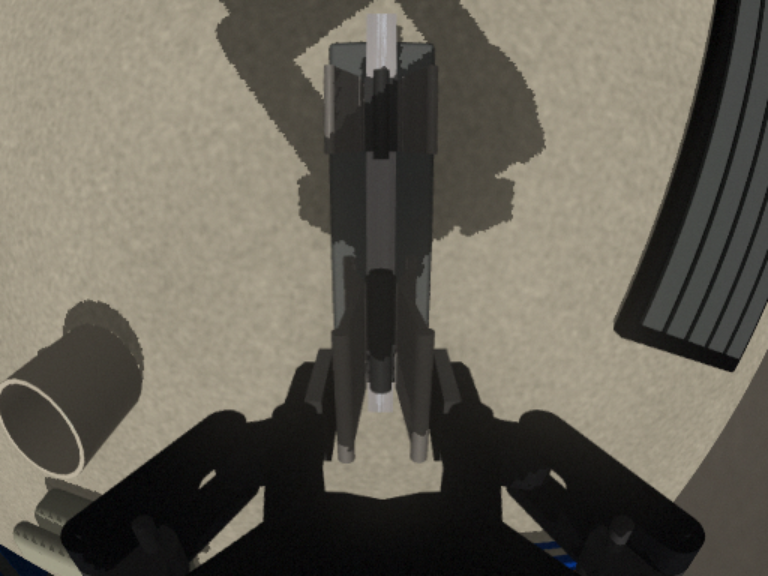

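View pics/s8.png

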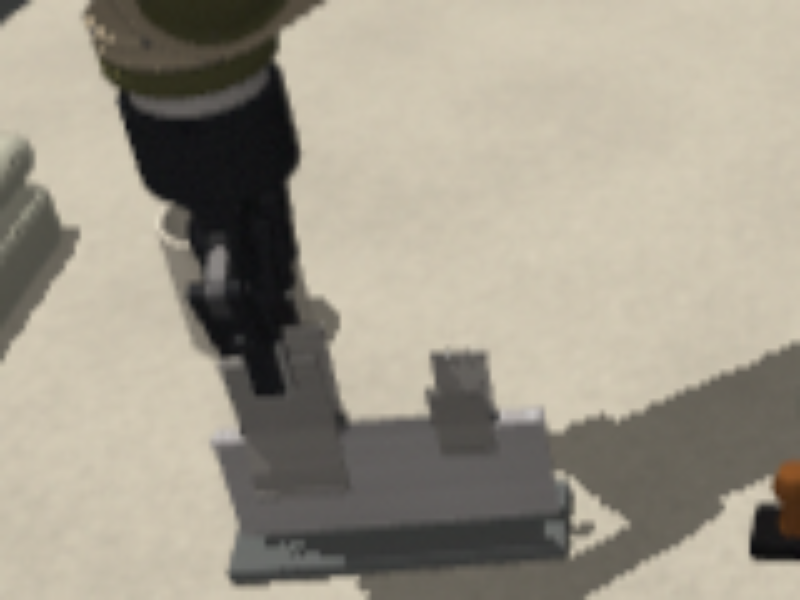

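Call:
carry_out --plan '[[[0,-0.002,0],[0,0,0],0.0295],[[0,-0.006,0],[0,0,0],0.0295],[[0,-0.01,0],[0,0,0],0.0295],[[0,-0.012,0],[0,0,0],0.0295],[[0,-0.015,0],[0,0,0],0.0295],[[0,-0.018,0],[0,0,0],0.0295],[[0,-0.015,0],[0,0,0],0.0295],[[0,0,0],[0,0,0],0.0295]]'

```text
time_s: 12.32
position: [0.5915, -0.278, 0.2044]
tool_rot: [[0.956, 0.002, -0.295], [0.295, -0.002, 0.956], [0.002, -1.0, -0.002]]
ft_force: [0.6, -1.3, -1.6]
grip_width: 0.03
```

```bash
python3 w.py w9 clip;python3 -c "
from rig import env
import cv2
p=env.get_image('scene'); cv2.imwrite('pics/s9.png',cv2.resize(p['image'][110:230,80:240],(800,600))[:,:,::-1])"
```

```text
[ 0.5915 -0.278   0.2044] [[0.956, 0.002, -0.295], [0.295, -0.002, 0.956], [0.002, -1.0, -0.002]] 0.0299898645880836 [ 0.6 -1.3 -1.6] 12.325
clip [(0.74, array([233. , 254.4]), np.int64(6024)), (0.57, array([239.1, 233.9]), np.int64(2064))]
```

View pics/w9.png

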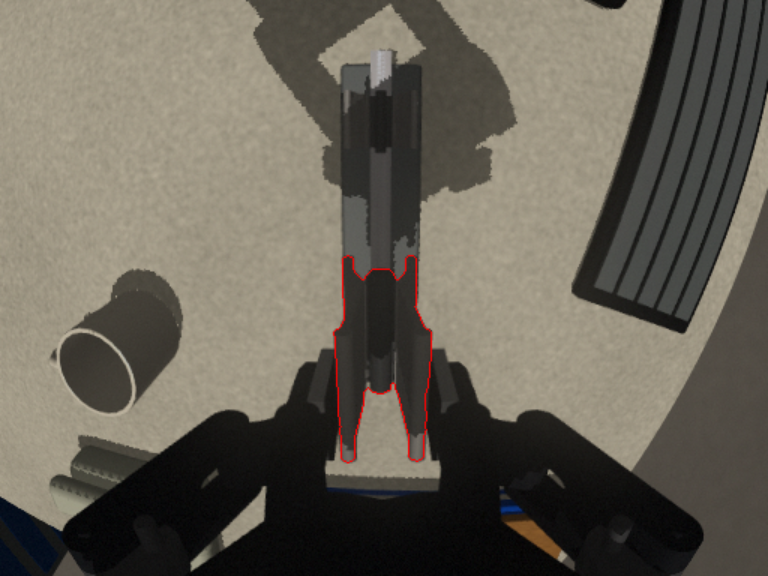

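View pics/s9.png

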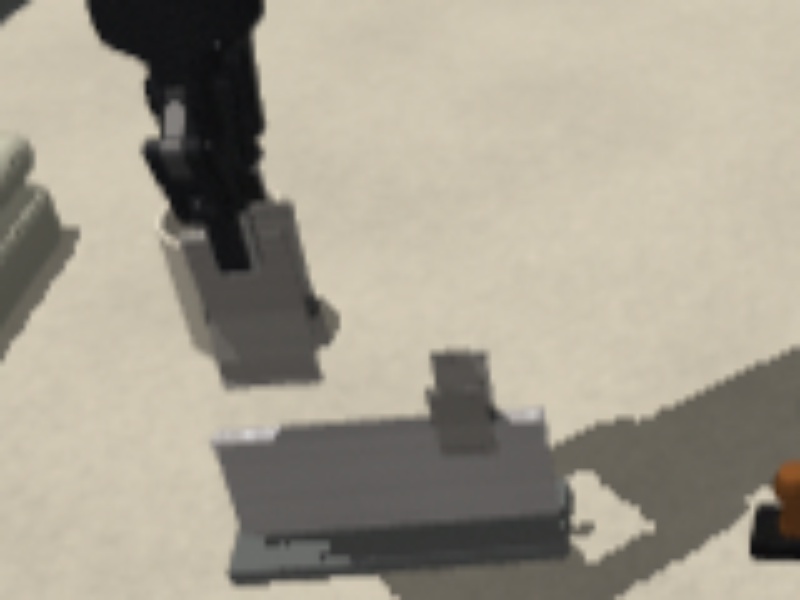

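```bash
python3 -c "
from pl import *
plan([.550,.2165,.245],8.9,.0295,dmax=.04)"
```

```text
[[[0.0082, -0.0033, 0.0373], [-0.0, 0.63, -0.0], 0.0295], [[0.0078, -0.0032, 0.0373], [-0.0, 0.63, -0.0], 0.0295], [[0.0073, -0.0033, 0.0374], [-0.0, 0.63, -0.0], 0.0295], [[0.007, -0.0033, 0.0375], [-0.0, 0.63, -0.0], 0.0295], [[0.0065, -0.0032, 0.0376], [-0.0, 0.63, -0.0], 0.0295], [[0.0062, -0.0033, 0.0376], [-0.0, 0.63, -0.0], 0.0295], [[0.0057, -0.0033, 0.0377], [-0.0, 0.63, -0.0], 0.0295], [[0.0053, -0.0032, 0.0378], [-0.0, 0.63, -0.0], 0.0295]]
[[[0.0049, -0.0033, 0.0378], [-0.0, 0.63, -0.0], 0.0295], [[0.0044, -0.0033, 0.0379], [-0.0, 0.63, -0.0], 0.0295], [[0.0041, -0.0033, 0.0379], [-0.0, 0.63, -0.0], 0.0295], [[0.0036, -0.0032, 0.038], [-0.0, 0.63, -0.0], 0.0295], [[0.0033, -0.0033, 0.038], [-0.0, 0.63, -0.0], 0.0295]]
```

Call:
carry_out --plan '[[[0.004,-0.02,0.02],[0,0.6,0],0.0295],[[0.008,-0.02,0.0375],[0,0.6,0],0.0295],[[0.0075,0,0.0375],[0,0.6,0],0.0295],[[0.007,0,0.0375],[0,0.6,0],0.0295],[[0.0065,0,0.0375],[0,0.6,0],0.0295],[[0.006,0,0.0375],[0,0.6,0],0.0295],[[0.0055,0,0.0375],[0,0.6,0],0.0295],[[0.0055,0,0.038],[0,0.6,0],0.0295]]'

```text
time_s: 13.48
position: [0.5659, 0.0109, 0.244]
tool_rot: [[0.977, 0.001, -0.213], [0.213, 0.0, 0.977], [0.001, -1.0, -0.0]]
ft_force: [0.2, -0.2, -0.8]
grip_width: 0.0299
```

Call:
carry_out --plan '[[[0.005,0,0.038],[0,0.6,0],0.0295],[[0.0045,0,0.038],[0,0.6,0],0.0295],[[0.004,0,0.038],[0,0.6,0],0.0295],[[0.0035,0,0.038],[0,0.6,0],0.0295],[[0.0035,0,0.038],[0,0.6,0],0.0295],[[0.003,0,0.017],[0,0.2,0],0.0295],[[0,0,0],[0,0,0],0.0295],[[0,0,0],[0,0,0],0.0295]]'

```text
time_s: 14.48
position: [0.5504, 0.2154, 0.243]
tool_rot: [[0.987, 0.0, -0.158], [0.158, -0.0, 0.987], [0.0, -1.0, -0.0]]
ft_force: [0.4, -0.4, -0.8]
grip_width: 0.0295
```

```bash
python3 w.py w10 clip stand;python3 -c "
from rig import env
import cv2
p=env.get_image('scene'); cv2.imwrite('pics/s10.png',cv2.resize(p['image'][100:270,240:410],(600,600))[:,:,::-1])"
```

```text
[0.5504 0.2154 0.243 ] [[0.987, 0.0, -0.158], [0.158, -0.0, 0.987], [0.0, -1.0, -0.0]] 0.029537075947711388 [ 0.4 -0.4 -0.8] 14.475
clip [(0.85, array([233.3, 255.1]), np.int64(6103)), (0.7, array([239.4, 231.4]), np.int64(2055)), (0.5, array([306.6, 224.2]), np.int64(177))]
stand [(0.7, array([143.8, 264.6]), np.int64(5553))]
```

View pics/w10.png

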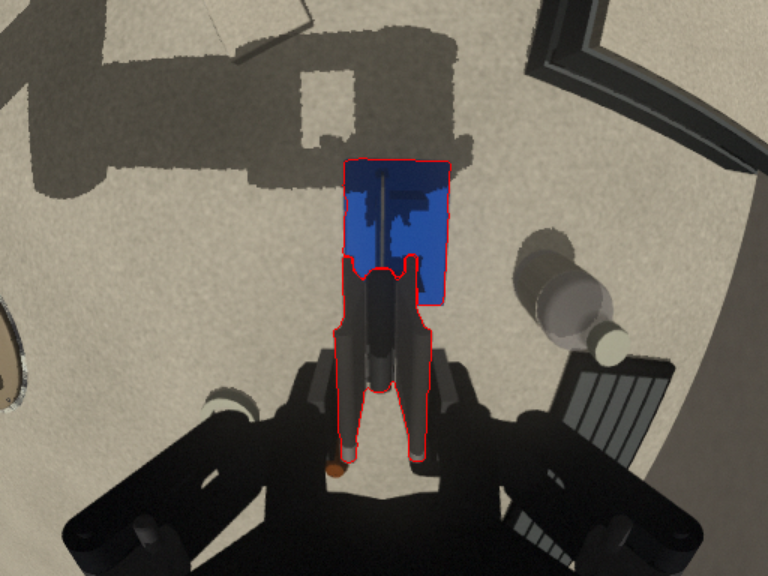

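View pics/s10.png

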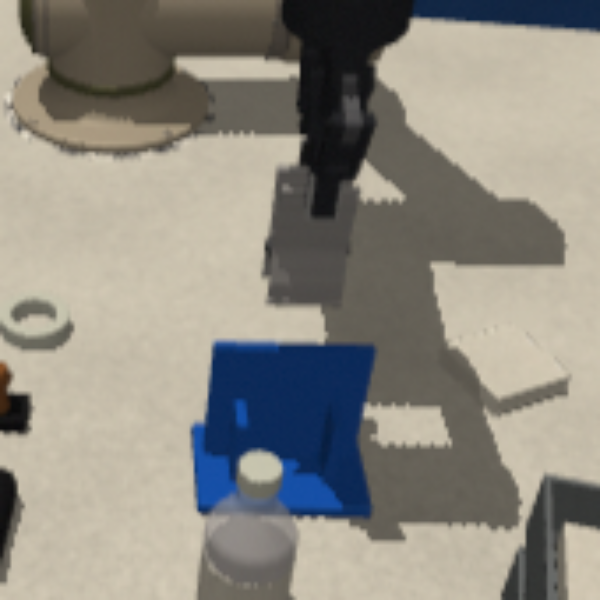

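```bash
python3 -c "
from h import *
s,p=pickle.load(open('w10.pkl','rb'))
x,y,yaw=.550,.2165,.155
im=cv2.resize(p['image'],None,fx=6,fy=6,interpolation=cv2.INTER_CUBIC)
for P in ([.55,.2165,.12],):
    w=atz((254.7,133),.12,p,s); print(w, (place(np.eye(3),0,0,yaw)@0) if 0 else R.from_euler('z',-yaw).apply(w-P))
im2=im.copy()
for b in (box(-.004,.004,-.058,.058,.12,.12),box(-.033,.057,-.065,.065,.012,.012)):
    uv=(proj(place(b,x,y,yaw),p,s)+.5)*6; cv2.polylines(im2,[cv2.convexHull(uv.astype(np.int32))],True,(255,255,0),1)
cv2.imwrite('pics/w10f.png',np.hstack([im[620:1220,1300:1650],im2[620:1220,1300:1650]])[:,:,::-1])
"
```

```text
[0.54397209 0.26113405 0.12      ] [0.00093496 0.04502954 0.        ]
```

View pics/w10f.png

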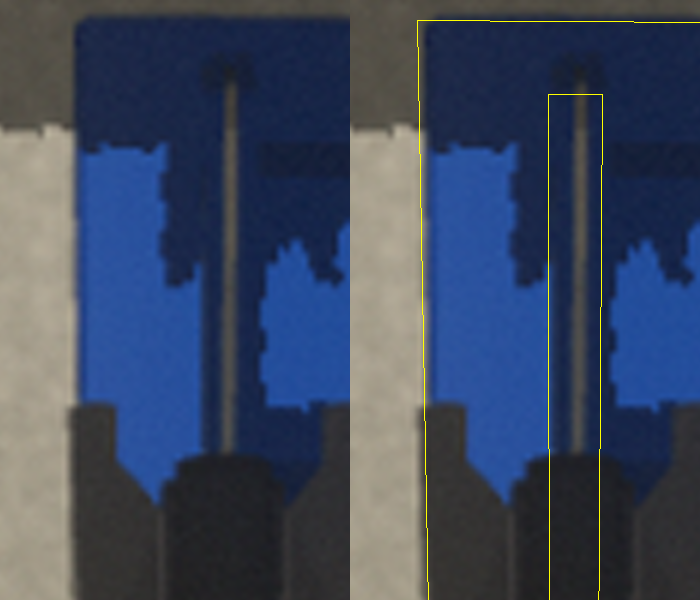

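Call:
carry_out --plan '[[[0.0005,0.008,0.002],[0,0,0],0.0295],[[0,0.012,0],[0,0,0],0.0295],[[0,0.012,0],[0,0,0],0.0295],[[0,0.008,0],[0,0,0],0.0295],[[0,0,0],[0,0,0],0.0295]]'

```text
time_s: 15.3
position: [0.5502, 0.2183, 0.202]
tool_rot: [[0.987, -0.001, -0.159], [0.159, -0.0, 0.987], [-0.001, -1.0, -0.0]]
ft_force: [-0.2, -0.1, -1.2]
grip_width: 0.0294
```

```bash
python3 w.py w11;python3 -c "
from rig import env
import cv2
p=env.get_image('scene'); cv2.imwrite('pics/s11.png',cv2.resize(p['image'][100:270,240:410],(600,600))[:,:,::-1])"
```

```text
[0.5502 0.2183 0.202 ] [[0.987, -0.001, -0.159], [0.159, -0.0, 0.987], [-0.001, -1.0, -0.0]] 0.02938821540814541 [-0.2 -0.1 -1.2] 15.3
```

View pics/w11.png

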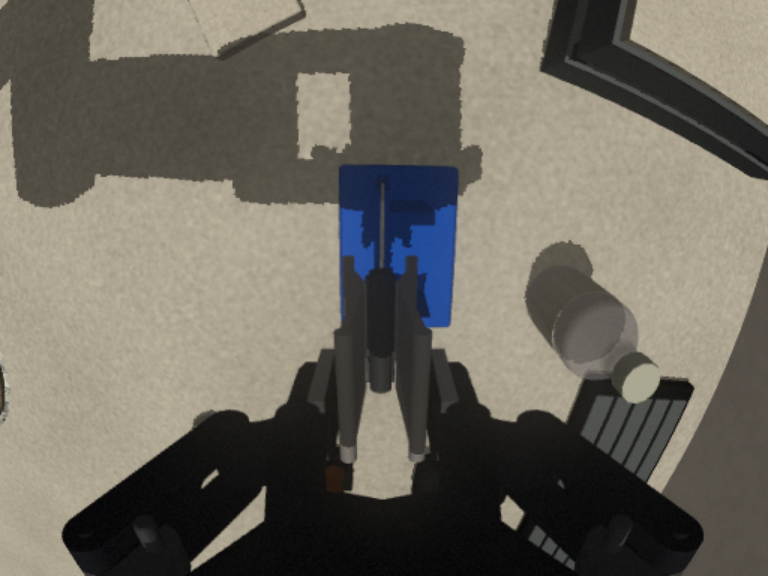

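View pics/s11.png

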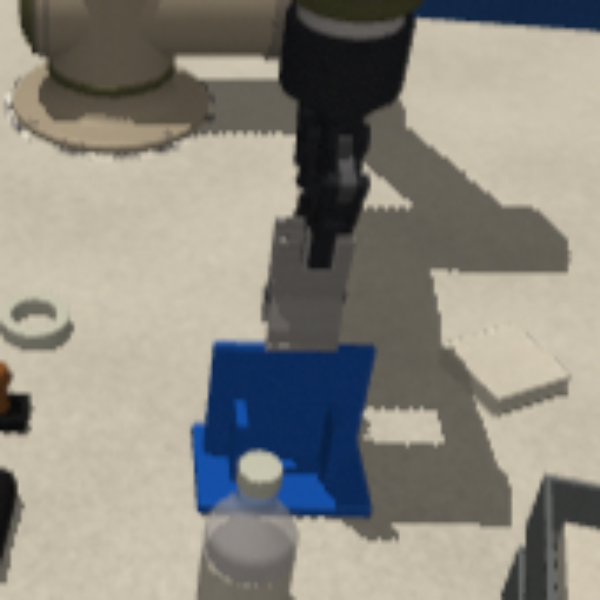

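Call:
carry_out --plan '[[[0,0.008,-0.003],[0,0,0],0.0295],[[0,0.008,0],[0,0,0],0.0295],[[0,0.008,0],[0,0,0],0.0295],[[0,0.0065,0],[0,0,0],0.0295],[[0,0,0],[0,0,0],0.0295],[[0,0,0],[0,0,0],0.0295]]'

```text
time_s: 16.15
position: [0.551, 0.2154, 0.1725]
tool_rot: [[0.987, 0.0, -0.159], [0.159, 0.0, 0.987], [0.0, -1.0, 0.0]]
ft_force: [0.5, 0.1, 0.4]
grip_width: 0.0298
```

```bash
python3 w.py w12 clip cover;python3 -c "
from rig import env
import cv2
p=env.get_image('scene'); cv2.imwrite('pics/s12.png',cv2.resize(p['image'][100:270,240:410],(600,600),interpolation=cv2.INTER_CUBIC)[:,:,::-1])
p=env.get_image('top'); cv2.imwrite('pics/t12.png',cv2.resize(p['image'][130:270,130:430],(800,373))[:,:,::-1])"
```

```text
[0.551  0.2154 0.1725] [[0.987, 0.0, -0.159], [0.159, 0.0, 0.987], [0.0, -1.0, 0.0]] 0.02982624745420787 [0.5 0.1 0.4] 16.15
clip [(0.67, array([239.8, 234. ]), np.int64(2217)), (0.56, array([234.2, 255.1]), np.int64(6248))]
cover [(0.9, array([150.9, 248.7]), np.int64(255))]
```

View pics/w12.png

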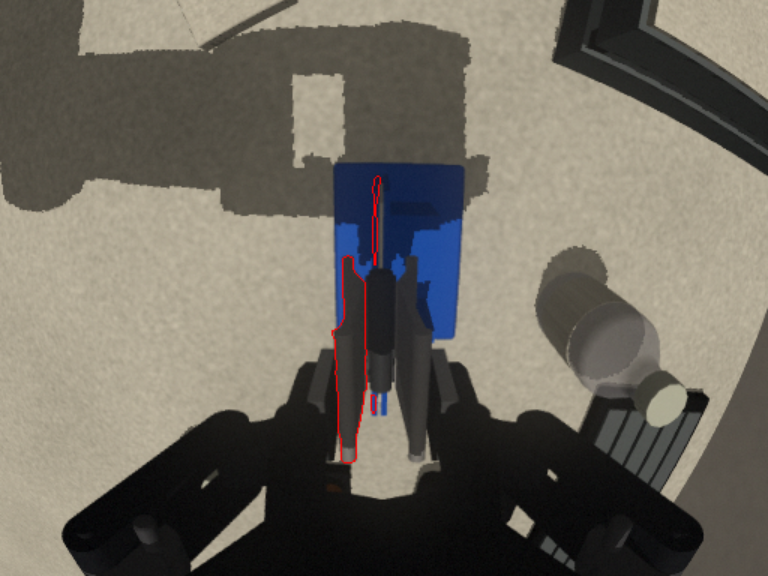

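View pics/s12.png

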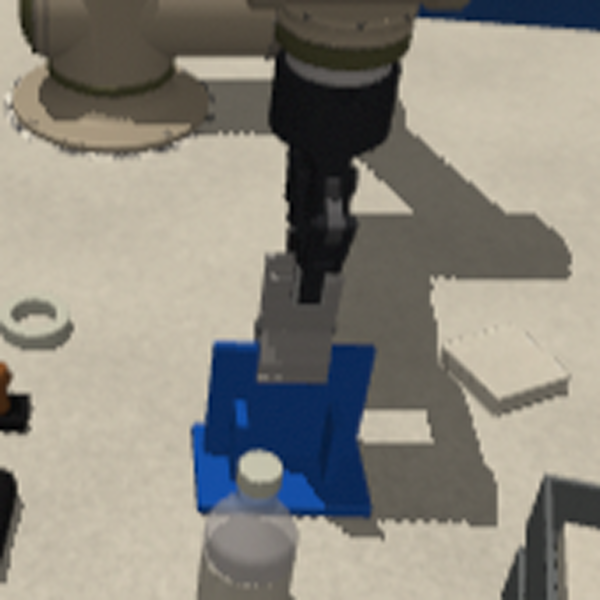

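View pics/t12.png

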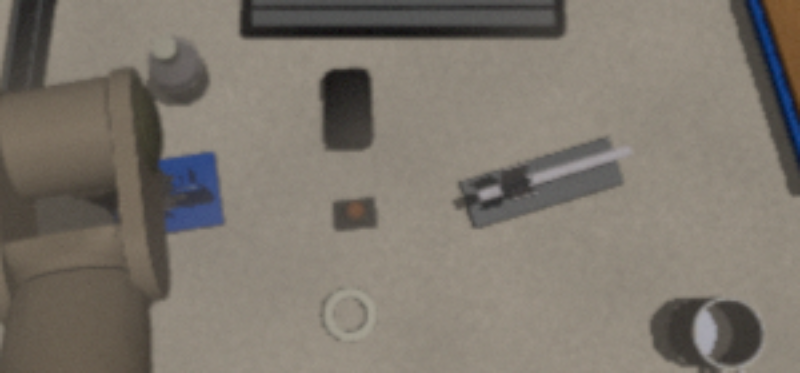

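```bash
python3 -c "
from h import *
from rig import env
p=env.get_image('scene'); im=cv2.resize(p['image'],None,fx=6,fy=6,interpolation=cv2.INTER_CUBIC)
s=env.observe(); print(s['position'],s['ft_force'],s['time_s'])
def dr(b,c):
    uv=(proj(b,p)+.5)*6; cv2.polylines(im,[cv2.convexHull(uv.astype(np.int32))],True,c,2)
x,y,yaw=.551,.2154,.158; pz=s['position'][2]-.0347
dr(place(box(.010,.0165,-.025,.025,pz-.037,pz-.031),x,y,yaw),(255,0,0))
dr(place(box(.0085,.0145,-.025,.025,pz+.0508,pz+.0568),x,y,yaw),(255,0,0))
for b in stand(0)[1:]: dr(place(b,.550,.2165,.155),(255,255,0))
cv2.imwrite('pics/s13.png',im[820:1420,1660:2160,::-1])"
```

```text
[0.55095939 0.21541797 0.17245142] [-0.12740115 -0.92218917 -1.92683349] 16.45
```

View pics/s13.png

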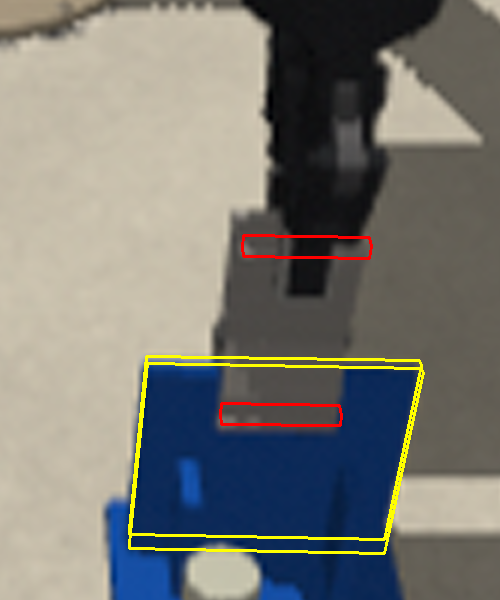

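```bash
python3 -c "
from rig import env
s=env.observe(); print(s['grip_width'],s['qvel'].round(2),s['time_s'])
print(env.close_job())"
```

```text
0.02961604345383014 [ 0.08  0.02  0.11  0.04 -0.07 -0.02] 16.45
the job is handed in; nothing more can be done
None
```

I pushed the cover shut, squeezed the larger clip off its rail, and handed the job in at 16.5 s. The arm was still holding the clip open astride the middle of the stand's top edge. The hand-in gives no verdict, so what follows rests on my own checks.

- **Cover:** I pushed until the stand pushed back with about 12 N, and the wrist view after backing off showed it flat against the card. It still looked shut in the last pictures.
- **Clip opening:** The fingers stood at 29.6 mm over the bars, which puts the jaws at about 0.29 rad. The arm was at rest.
- **Clip position:** From the images, the pivot is about 17 to 18 mm above the edge. It is about 1 mm off the pack's mid-plane and within a few mm of the middle along the edge. It is square to the stand, with the lips below the edge on both sides.
- **Contact with the stand:** The wrist force in the final pose read between about 0.6 and 2.1 N, roughly the spread seen in free air. I had no direct reading of clip-to-stand contact, but both jaws looked clear of the pack.
- **Everything else:** The small clip, tape, mouse, stamp, mug and bottle looked unmoved in the last pictures. I did not measure their positions.

The fitted stand pose differed by a few mm, and by up to about 2° in turn, between camera views. That is well inside the tolerances.

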